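Swap the bottle on a hotplate stirrer

ROBOT

A 7-joint arm with a two-finger parallel gripper is mounted at the origin on a cart in front of the work surface, level with it; the furniture and walls round the work are solid. World frame = base frame: x ahead of the robot, y to its left, z up, the work surface at z = 0. Lengths are in mm, angles in rad, forces in N, time in s.
With the tool pointing down it reaches from about 425 to 875 mm from the base axis. Payload 4.7 kg.
Tool frame: the origin (TCP) lies at the very end of the fingers, on their centre line; the grasp point (between the pads) lies 19 mm behind it; z points along the fingers, y is the direction in which the jaws open and shut (so a half turn about z gives the same grasp; the last joint's range is limited). The gripper opens to 85 mm and grips with 20 to 120 N. Pads are 22 mm wide; open, the fingers measure 114 mm over their backs; the gripper's body (76 mm by 85 mm) begins 54 mm behind the grasp point. The pads swing forward as they close: fully open they stand 13 mm farther back than shut.
Start: joints at [1.145, 0.321, -0.07, 1.45, 0.023, 1.371, -0.057], TCP at [276.727, -588.173, 231.349] pointing down, gripper open.
Joint ranges: [-2.86, 2.86], [-0.3, 2.09], [-1.38, 1.24], [0.06, 2.45], [-1.56, 4.7], [0.09, 2.05], [-2.69, 2.69]. Speed limits (rad/s): [2.57, 2.57, 3.14, 3.14, 3.14, 3.14, 3.14].

INTERFACE

Orientations are given as a unit quaternion [w, x, y, z].
In Python, from cell import arm, ungrasp, grab, cams, job gives the robot as it stands. Calls block until the motion is done:
- arm.move_pose(position, orientation): joint-space move of the TCP to a pose.
- arm.move_straight(position, speed=150, ori=None): straight line of the TCP; ori=None keeps the orientation; speed is the mean speed in mm/s.
- arm.set_joints(angles): joint-space move.
- ungrasp() and grab(grasp_force=None): open the fingers fully, or close them until they stop; grasp_force is the grip in N (None keeps the last).
- arm.sleep(seconds).
- arm.ik(position, orientation): joint angles nearest the present ones, or None.
- arm.read_state(): the state.
- cams.read_camera(name): name is "scene" or "top"; returns a dict with "frame" (480x640x3 uint8, blue, green, red), "fovy" (degrees; the focal length in pixels is half the picture's height over the tangent of half this angle, whatever the lens; pixels are square), "cx", "cy" (the principal point, pixels), "k1" (the pictures are not rectified: a ray, as slopes to the right and down, at radius r is drawn at 1 + k1 r^2 times it, then the intrinsics apply), "R" (3x3) and "t" (3): a world point X has camera coordinates R X + t. Camera axes: x right, y down, z forward; pixel columns grow to the right and rows downward; lengths in mm; the calibration is good to about 2 mm. A picture is of the moment at which its call begins. There is no depth.
A pose or a line that the arm cannot do raises arm.PlanningError and nothing moves.
- job.hand_in(): hands the job in, once; it reports no verdict.
The state is a dict: "time": time; "joints": joint angles; "joint_vel": joint speeds; "tau": joint torques, N m; "tool_pos": TCP position; "tcp_rot": TCP orientation; "force": force on the tool from outside, world axes, zero at the start; "moment": the same for the moment, N m; "grip_width": finger opening in mm.
Only numpy, scipy, OpenCV 4.12 (cv2) and the standard library are available. Lean on these libraries where they do the work, as an engineer would, in place of code of your own. Each camera call takes 0.05 s, during which the arm holds its last target. There are 200 camera calls.

TASK

The short white bottle on one of the two hotplate stirrers is finished: turn the middle (stirring) knob of that stirrer fully back to off, and then move the bottle into the free middle of the tray. Stand the tall brown bottle from the tray upright in the centre of the same plate, and only then turn that same knob clockwise until its pointer is at the long mark. Do not touch any of the other five knobs, set the bottles down gently and upright, and leave the jar and the beaker where they are.

Things in the scene. Friction and masses are not known exactly. Their poses are not given: they have to be found in the camera images.
- stirrer_a: Hotplate stirrer A: of two identical white units side by side (156 mm centre to centre, same yaw, fixed), the one carrying the short white bottle at the start, left or right. 258 mm deep, 152 wide. Origin on the worktop; +x to its back, +y left. Front: grey deck 46 mm high with 3 black knobs at x = -80, y = 52 (heat), 0 (stirring), -52 mm (timer); six knobs in one row, 52 mm apart.
- stirrer_a_plate (a point): Centre of the top face of stirrer A's square grey plate (126 mm wide), 88 mm above the worktop, 70 mm behind the unit's origin (150 mm behind the knobs).
- stir_knob_a (a joint): Turn of the middle (stirring) knob of stirrer A, rad: 0 = off, at its stop, pointer straight to the unit's back (+x); grows clockwise seen from above, to a stop at 2.0. White ticks every 0.4 rad; the long white mark is at 1.2. Starts between 0.7 and 1.0. Light friction (about 0.03 Nm); stays where it is left.
- stir_knob_a_grip (a point): On the vertical axis of that knob, 67 mm above the worktop (21 above the deck), middle of its grip bar. All knobs are alike: a skirt 32 mm across, its top 54 mm above the worktop, and on it an upright bar 30 mm long, 10 mm thick, up to 80 mm above the worktop. The bar lies along the pointer, a white line at one end.
- short_bottle: The finished bottle: short, white, round, 58 mm diameter, 115 mm high with a white cap (34 mm diameter, from 95 to 115 mm above its base; sloping shoulder below). About 0.2 kg. Origin at the centre of its base, z up. Starts near the centre of stirrer A's plate.
- tall_bottle: The fresh bottle: tall, amber-brown, round, 62 mm diameter, 135 mm high with a black cap (36 mm diameter, from 113 to 135 mm above its base; sloping shoulder below). About 0.25 kg. Origin at the centre of its base, z up. Starts in one end of the tray.
- tray: Shallow grey tray, fixed, 300 mm (its x) x 170 mm (its y), wall 4 mm thick, rim 33 mm high, floor 4 mm above the worktop. Origin under its centre. The tall bottle and the jar stand near its two ends, about 95 mm from the middle along x; the middle is free. A blue water bath about 260 mm high stands on the worktop just right of the tray.
- jar: Bystander: squat round jar with a grey lid, 66 mm diameter, 80 mm high, in the other end of the tray. Origin at the centre of its base.
- stirrer_b: Hotplate stirrer B: the identical unit beside A, carrying a glass beaker; not to be used. Axes and sizes as for stirrer A.
- beaker: Bystander: glass beaker 74 mm wide, 95 mm high, on stirrer B's plate. Origin at the centre of its base.
- heat_knob_a: Bystander: left knob (heat) of stirrer A; origin on its axis, 47 mm above the worktop. Must not be touched.
- timer_knob_a: Bystander: right knob (timer) of stirrer A; origin on its axis, 47 mm above the worktop. Must not be touched.
- heat_knob_b: Bystander: left knob (heat) of stirrer B; origin on its axis, 47 mm above the worktop. Must not be touched.
- stir_knob_b: Bystander: middle knob of stirrer B; origin on its axis, 47 mm above the worktop. Must not be touched.
- timer_knob_b: Bystander: right knob (timer) of stirrer B; origin on its axis, 47 mm above the worktop. Must not be touched.

How it is judged (in metres and radians):
On the way, in this order (a step that is already met when the one before it is completed fails the run):
1. the stirring knob under the short bottle is turned off (value of joint stir_knob_a below 0.1 rad), for 0.2 s.
2. with the knob off, the short bottle stands upright and released in the tray (value of joint stir_knob_a below 0.1 rad and x of short_bottle in the frame of tray between -0.115 and 0.115 m and y of short_bottle in the frame of tray between -0.055 and 0.055 m and z of short_bottle in the frame of tray between 0 and 0.01 m and angle between short_bottle's own z axis and vertical below 0.1 rad and contact force between the fingers and short_bottle below 0.1 N and linear speed of short_bottle below 0.02 m/s), for 0.2 s.
3. with the knob still off, the tall bottle stands upright and released in the centre of the same plate (value of joint stir_knob_a below 0.1 rad and horizontal distance between tall_bottle and stirrer_a_plate below 0.025 m and z of tall_bottle in the frame of stirrer_a between 0.083 and 0.094 m and angle between tall_bottle's own z axis and vertical below 0.1 rad and contact force between the fingers and tall_bottle below 0.1 N and linear speed of tall_bottle below 0.02 m/s), for 0.2 s.
4. the knob is turned up to the long mark (value of joint stir_knob_a between 1.06 and 1.34 rad), for 0.2 s.
At the end, for the whole second after the job is handed in: The short bottle stands upright on the tray's floor (within 0.1 rad), the tall bottle stands upright within 25 mm of the centre of stirrer A's plate, the stirring knob of stirrer A is within 0.14 rad of the long mark (1.2 rad), and all is released and at rest (all of step 4 and x of short_bottle in the frame of tray between -0.115 and 0.115 m and y of short_bottle in the frame of tray between -0.055 and 0.055 m and z of short_bottle in the frame of tray between 0 and 0.01 m and angle between each of short_bottle, tall_bottle's own z axis and vertical below 0.1 rad and horizontal distance between tall_bottle and stirrer_a_plate below 0.025 m and z of tall_bottle in the frame of stirrer_a between 0.083 and 0.094 m and linear speed of each of short_bottle, tall_bottle below 0.02 m/s and contact force between the fingers and short_bottle below 0.1 N and contact force between the fingers and tall_bottle below 0.1 N); the robot touches nothing.
It fails at once if another knob is touched (more than 1 N) (contact force between any of heat_knob_a, timer_knob_a, heat_knob_b, stir_knob_b, timer_knob_b and anything else above 1 N).
It fails at once if a bottle tips over (more than 0.5 rad) (angle between any of short_bottle, tall_bottle's own z axis and vertical above 0.5 rad).
It fails at once if a bottle falls or is knocked along: faster than 0.35 m/s while the fingers do not hold it ((contact force between the fingers and short_bottle below 0.1 N and linear speed of short_bottle above 0.35 m/s) or (contact force between the fingers and tall_bottle below 0.1 N and linear speed of tall_bottle above 0.35 m/s)).
It fails at once if the jar or the beaker is displaced by more than 20 mm or tipped (distance of any of jar, beaker from where it was at the start of the episode above 0.02 m or angle between any of jar, beaker's own z axis and vertical above 0.3 rad).
It also fails if it takes over 72 s, if anything falls off the work surface, if the arm or the gripper's body presses on something with over 40 N, if the wrist force passes 120 N, or if a joint passes its speed limit or range.

## Working session

There is one attempt and no reset: what is moved stays moved. The work goes in short steps, each a Python script; the robot and the scene stay as the last script left them, time stands still between calls to the robot, and variables do not carry over. Pictures are saved under pics/ and viewed, about 8 in all and at most 12, crops included, and the job is handed in when it is done.

```bash
ls; mkdir -p pics; cat > h.py <<'E'
import numpy as np, cv2
from cell import arm, ungrasp, grab, cams, job
def cam(n):
    c=cams.read_camera(n); c['R']=np.array(c['R']); c['t']=np.array(c['t']); c['f']=240/np.tan(np.radians(c['fovy'])/2); return c
def ray(c,u,v):
    K=np.array([[c['f'],0,c['cx']],[0,c['f'],c['cy']],[0,0,1.]])
    p=cv2.undistortPoints(np.array([[[u,v]]],float),K,np.array([c['k1'],0,0,0.]))[0,0]
    return -c['R'].T@c['t'], c['R'].T@np.array([p[0],p[1],1.])
def onz(c,u,v,z):
    o,d=ray(c,u,v); return o+d*(z-o[2])/d[2]
def tri(c1,p1,c2,p2):
    o1,d1=ray(c1,*p1);o2,d2=ray(c2,*p2)
    s=np.linalg.lstsq(np.c_[d1,-d2],o2-o1,rcond=None)[0]
    a=o1+d1*s[0];b=o2+d2*s[1]; return (a+b)/2,np.linalg.norm(a-b)
def proj(c,X):
    K=np.array([[c['f'],0,c['cx']],[0,c['f'],c['cy']],[0,0,1.]])
    return cv2.projectPoints(np.array([X],float),cv2.Rodrigues(c['R'])[0],c['t'],K,np.array([c['k1'],0,0,0.]))[0][0,0]
E
python3 - <<'E'
from h import *
np.set_printoptions(precision=3,suppress=True)
for n in('scene','top'):
    c=cam(n); cv2.imwrite(f'pics/{n}0.png',c['frame']); print(n,c['fovy'],c['cx'],c['cy'],c['k1'],c['R'].tolist(),-c['R'].T@c['t'])
s=arm.read_state();print(s['time'],s['tool_pos'],s['tcp_rot'],s['grip_width'])
E
```

```text
pics
scene 49.01616898492951 319.7487676847318 235.4242824127186 -0.007370906486412241 [[-0.8563470125387188, -0.5163930250420709, -0.00283510209872222], [-0.36918190540764306, 0.6160435701696086, -0.6958412465298853], [0.361074112663305, -0.594834904272254, -0.7181900318326795]] [201.018 376.21  709.48 ]
top 44.994484844827326 326.3882323062511 248.90146561416182 -0.06267172334159117 [[-0.015223712686577651, -0.9998191275381944, -0.011399595641963727], [-0.9982717908781504, 0.01584536476813145, -0.05658936253656875], [0.05675975783041086, 0.010518394560416552, -0.9983324562824272]] [ 476.823 -135.41  1106.47 ]
0.1 [ 276.488 -587.726  230.331] [-0.001  0.976  0.218 -0.   ] 85.60152552043493
```

View pics/top0.png

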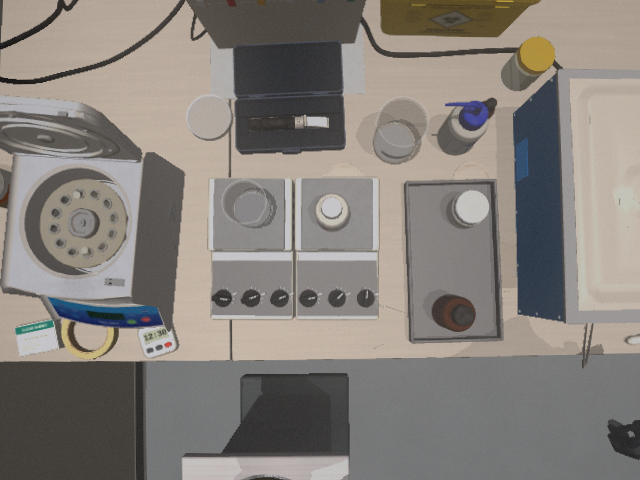

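View pics/scene0.png

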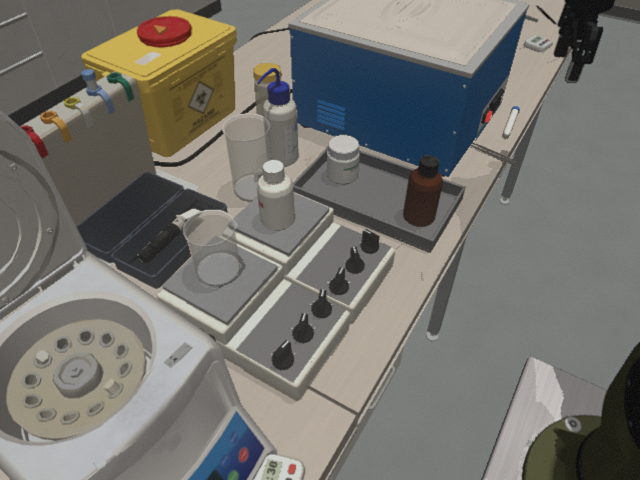

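Top view: stirrer A is the right unit, with the short bottle's cap at about (333,207) and its stir knob at about (338,298). The tall bottle is at about (455,312), the jar at (470,208) and the beaker at left (250,205). Scene view: short cap (273,173), tall cap (428,165), A's knobs (340,280), (355,260), (370,240).

```bash
python3 - <<'E'
from h import *
np.set_printoptions(precision=1,suppress=True)
c=cv2.imread('pics/top0.png'); s=cv2.imread('pics/scene0.png')
a=cv2.resize(c[270:330,200:390],None,fx=4,fy=4,interpolation=cv2.INTER_CUBIC)
b=cv2.resize(c[175:345,285:505],None,fx=1.8,fy=1.8,interpolation=cv2.INTER_CUBIC)
d=cv2.resize(s[145:300,240:450],None,fx=1.75,fy=1.75,interpolation=cv2.INTER_CUBIC)
out=np.zeros((240+306,790,3),np.uint8); out[:240,:760]=a; out[240:240+b.shape[0],:b.shape[1]]=b; out[240:240+d.shape[0],400:400+d.shape[1]]=d
cv2.imwrite('pics/comp.png',out)
C={n:cam(n) for n in('top','scene')}
def blobs(n,mask,lo,hi,roi):
    m=np.zeros_like(mask); x0,y0,x1,y1=roi; m[y0:y1,x0:x1]=mask[y0:y1,x0:x1]
    k,l,st,ce=cv2.connectedComponentsWithStats(m.astype(np.uint8))
    return [(ce[i],st[i]) for i in range(1,k) if lo<st[i,4]<hi]
for n,im,roi in(('top',c,(205,280,385,315)),('scene',s,(265,225,385,375))):
    for ce,st in blobs(n,im.max(2)<55,30,900,roi): print(n,ce,st,onz(C[n],*ce,65))
# rim corners of tray
for p in((404,181),(497,180),(503,341),(411,341)): print('tray',onz(C['top'],*p,33))
for p in((295.5,177),(379,177),(379,319),(296,319)): print('stir outl',onz(C['top'],*p,60))
E
```

```text
scene [369.6 242.6] [361 232  18  21 299] [ 444.5 -186.3   65. ]
scene [354.4 262.9] [346 248  18  25 273] [ 444.7 -133.3   65. ]
scene [338.8 284.2] [330 269  18  25 278] [444.6 -81.9  65. ]
scene [321.4 307.2] [312 291  20  27 304] [445.2 -29.9  65. ]
scene [302.8 331.3] [293 315  20  28 327] [446.2  20.8  65. ]
scene [282.9 357.3] [273 343  21  26 373] [446.9  71.3  65. ]
tray [ 662.6 -271.1   33. ]
tray [ 662.1 -445.8   33. ]
tray [ 362.4 -447.6   33. ]
tray [ 365.6 -277.3   33. ]
stir outl [668.6 -70.   60. ]
stir outl [ 666.  -222.3   60. ]
stir outl [ 408.6 -217.    60. ]
stir outl [410.9 -67.8  60. ]
```

View pics/comp.png

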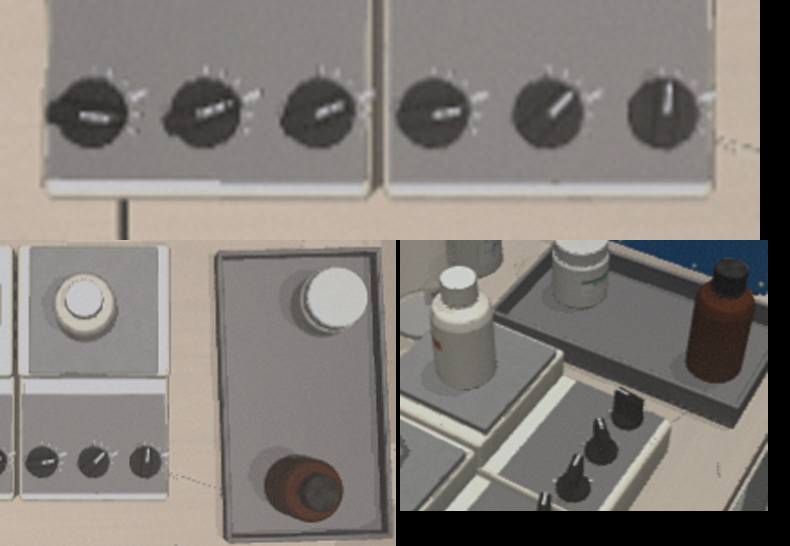

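```bash
python3 - <<'E'
from h import *
np.set_printoptions(precision=1,suppress=True)
C={n:cam(n) for n in('top','scene')}; T,S=C['top'],C['scene']
def comp(im,mask,seed):
    k,l,st,ce=cv2.connectedComponentsWithStats(mask.astype(np.uint8)); i=l[seed[1],seed[0]]; return i,st[i],ce[i],(l==i)
for nm,a,b in(('short cap top',(331.7,207.8),(273.7,167.3)),('tall cap top',(463.3,315.6),(430.3,162.7)),
  ('plate FR',(372.2,249.4),(330.3,209)),('plate FL',(301.1,249.4),(288.6,254)),('jar lid',(471,208),(344,145))):
    print(nm,*tri(T,a,S,b))
for c,n,seed,th in((T,'top',(332,208),200),(S,'scene',(274,168),190)):
    g=c['frame'].min(2); i,st,ce,m=comp(g,g>th,seed); print(n,'white',i,st,ce,g[seed[1],seed[0]])
for c,n,seed in((T,'top',(463,315)),(S,'scene',(430,163))):
    g=c['frame'].max(2).astype(int); i,st,ce,m=comp(g,(g<75),seed); print(n,'black',i,st,ce,g[seed[1],seed[0]])
# knobs in top: skirt discs
g=cv2.cvtColor(T['frame'],cv2.COLOR_BGR2GRAY)[270:330,200:390]
g=cv2.resize(g,None,fx=4,fy=4,interpolation=cv2.INTER_CUBIC)
h=cv2.HoughCircles(g,cv2.HOUGH_GRADIENT,1,70,param1=120,param2=15,minRadius=28,maxRadius=42)[0]
h=h[h[:,0].argsort()]
for x,y,r in h: print('knob',200+x/4,270+y/4,r,onz(T,200+x/4,270+y/4,54))
# stir pointer
i=np.argmin(abs(h[:,0]-548)); x,y,r=h[i].astype(float)
yy,xx=np.mgrid[:g.shape[0],:g.shape[1]]; m=(np.hypot(xx-x,yy-y)<26)&(g>120)
p=np.c_[xx[m],yy[m]]; w=[onz(T,200+u/4,270+v/4,80)[:2] for u,v in p]; w=np.array(w)
e=np.linalg.svd(w-w.mean(0))[2][0]; print('pointer mean',w.mean(0),'n',len(w),'dir angle clockwise',np.arctan(-e[1]/e[0]))
s=arm.read_state(); print(s['time'])
for pos,psi in(((446,-132,57),0.8),((446,-132,57),1.57),((446,-132,57),-.7),((446,-132,57),-1.2),((595,-143,138),0),((513,-362,51),0),((395,-365,70),0)):
    q=arm.ik(list(pos),[0,np.cos(psi/2),np.sin(psi/2),0]); print(pos,psi,None if q is None else np.array(q))
E
```

```text
short cap top [ 593.4 -135.   199.7] 0.8574193781818916
tall cap top [ 416.2 -352.8  133.6] 1.052287258910451
plate FR [ 532.7 -205.6   84.5] 0.2556799062056662
plate FL [535.2 -79.7  85.9] 1.3160254788131596
jar lid [ 604.2 -383.    82.1] 0.6266524929524875
top white 0 [     0      0    640    480 307197] [319.5 239.5] 197
scene white 3 [264 160  19  13 178] [272.8 165.9] 202
top black 541 [449 304  26  22 387] [461.5 314.7] 66
scene black 180 [ 359  153  103   74 2686] [417.4 187.4] 53
knob 222.875 298.375 35.3 [449.5  65.3  54. ]
knob 251.375 297.875 34.7 [449.8  13.2  54. ]
knob 279.875 298.125 35.1 [448.6 -38.6  54. ]
knob 308.125 297.625 37.3 [448.8 -89.9  54. ]
knob 336.875 298.375 34.7 [ 446.6 -141.9   54. ]
knob 365.375 298.375 35.1 [ 445.8 -193.5   54. ]
pointer mean [ 451.  -146.9] n 176 dir angle clockwise 0.7941266878108294
0.3
(446, -132, 57) 0.8 [ 0.7  0.1 -0.5  2.1  0.1  1.  -0.6]
(446, -132, 57) 1.57 [ 0.8  0.1 -0.5  2.1  0.1  1.   0.2]
(446, -132, 57) -0.7 [ 0.6  0.1 -0.4  2.1  0.1  1.  -2.1]
(446, -132, 57) -1.2 [ 0.6  0.1 -0.4  2.1  0.1  1.  -2.6]
(595, -143, 138) 0 [ 0.5  0.3 -0.4  1.7  0.1  1.2 -1.5]
(513, -362, 51) 0 [ 0.7  0.4 -0.2  1.7  0.1  1.  -1.1]
(395, -365, 70) 0 [ 0.8  0.2 -0.2  1.9  0.   1.  -0.9]
```

```bash
cat >> h.py <<'E'
YAW=-0.0143; KN=np.array([447.1,-142.2]); PL=np.array([597.1,-144.3])
def q(psi): return [0,float(np.cos(psi/2)),float(np.sin(psi/2)),0]
def P(xy,z): return [float(xy[0]),float(xy[1]),float(z)]
def turn7(d,n=1):
    for _ in range(n):
        j=list(arm.read_state()['joints']); j[6]+=d/n; arm.set_joints(j)
def st(m=''):
    s=arm.read_state(); print(m,'t%.2f'%s['time'],np.round(s['tool_pos'],1),'F',np.round(s['force'],1),'M',np.round(s['moment'],2),'w%.1f'%s['grip_width'],flush=True)
E
python3 - <<'E'
from h import *
th=0.81; psi=np.pi/2+YAW-th
arm.move_pose(P(KN,200),q(psi)); st('above')
arm.move_straight(P(KN,57),speed=150); st('down')
grab(40); st('grip')
turn7(th+0.06,3); st('turned')
c=cam('top')
ungrasp(); st('open')
arm.move_straight(P(KN,130),speed=200); st('up')
arm.move_pose(P((593,-137),240),q(0)); st('above short')
c=cam('top'); cv2.imwrite('pics/t1.png',cv2.resize(c['frame'][160:350,200:510],None,fx=2.5,fy=2.5))
c=cam('scene'); cv2.imwrite('pics/s1.png',c['frame'])
E
```

```text
above t2.04 [ 447.1 -143.8  200.1] F [-1.3 -0.1 -0.3] M [0.01 0.05 0.01] w86.0
down t3.14 [ 447.9 -142.5   57.8] F [-0.1 -0.4  0.6] M [-0.02 -0.01 -0.  ] w85.1
grip t3.69 [ 447.2 -142.2   57.5] F [-1.8  0.4  5.2] M [ 0.16  0.51 -0.  ] w29.2
turned t4.83 [ 448.3 -142.9   57.6] F [ 3.3 -2.2 -1.6] M [-0.41 -0.64 -0.06] w28.8
open t5.47 [ 447.8 -142.5   57.5] F [-0.3  0.3  0.1] M [-0.    0.   -0.01] w85.2
up t5.97 [ 447.2 -142.3  130.3] F [ 1.2  0.1 -0.7] M [-0.01 -0.02  0.03] w85.4
above short t7.52 [ 592.5 -137.   239.1] F [ 0.  -0.2  1. ] M [-0.    0.04  0.05] w85.3
```

View pics/t1.png

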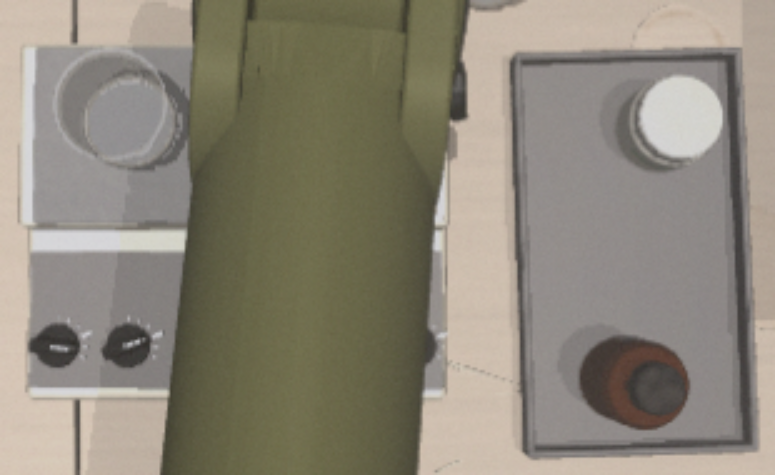

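View pics/s1.png

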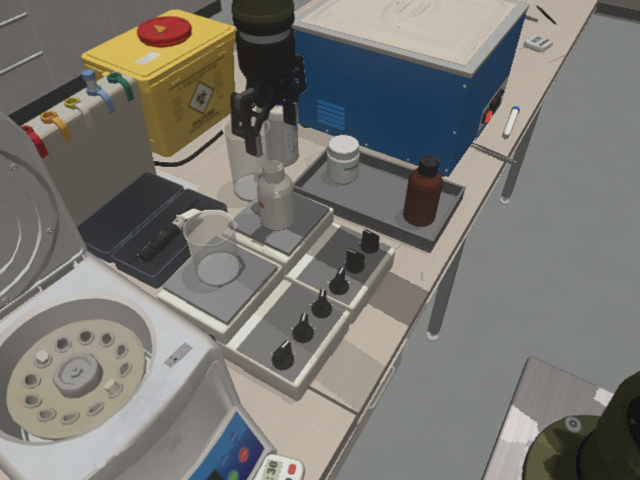

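The scene view shows the knob bar at (355,260) parallel to the timer knob's, so it looks off. I'll confirm that from the top before placing the bottle.

```bash
cat >> h.py <<'E'
def pointer():
    T=cam('top'); K=np.array([*KN,80.]); u,v=proj(T,K); g=cv2.cvtColor(T['frame'],cv2.COLOR_BGR2GRAY)
    x0,y0=int(u)-14,int(v)-14; G=cv2.resize(g[y0:y0+28,x0:x0+28],None,fx=6,fy=6,interpolation=cv2.INTER_CUBIC)
    ys,xs=np.nonzero(G>120); w=np.array([onz(T,x0+(a+.5)/6-.5,y0+(b+.5)/6-.5,80)[:2] for a,b in zip(xs,ys)])-KN
    w=w[np.hypot(*w.T)<13]; m=w.mean(0); e=np.linalg.svd(w-m)[2][0]
    print('pointer n',len(w),'mean',np.round(m,1),'theta svd %.2f mean %.2f'%(YAW-np.arctan(e[1]/e[0]),YAW-np.arctan2(m[1],m[0]))); return T
E
python3 - <<'E'
from h import *
B=np.array([593.4,-136.])
arm.move_straight(P(B,135),speed=120); st('down')
grab(30); st('grip')
arm.move_straight(P(B,143),speed=40); st('lift')
arm.move_straight(P(B,235),speed=150)
arm.move_straight(P((510,-360),235),speed=200); st('above tray')
T=pointer(); cv2.imwrite('pics/t2.png',cv2.resize(T['frame'][160:350,200:510],None,fx=2.5,fy=2.5))
c=cam('scene'); cv2.imwrite('pics/s2.png',c['frame'])
E
```

```text
down t8.64 [ 594.1 -136.1  136. ] F [-1.  -0.6 -0.3] M [-0.05  0.05 -0.05] w85.4
grip t9.03 [ 594.1 -135.9  136.1] F [-0.1  0.3  4.7] M [ 0.17  0.14 -0.  ] w56.1
lift t9.38 [ 593.2 -136.1  142.7] F [ 0.1 -0.4 -2.8] M [-0.03 -0.02  0.07] w55.8
above tray t11.48 [ 511.  -358.2  235. ] F [-0.  -0.5 -1.6] M [ 0.06 -0.04  0.02] w55.9
pointer n 396 mean [7.2 0.7] theta svd -0.00 mean -0.11
```

View pics/s2.png

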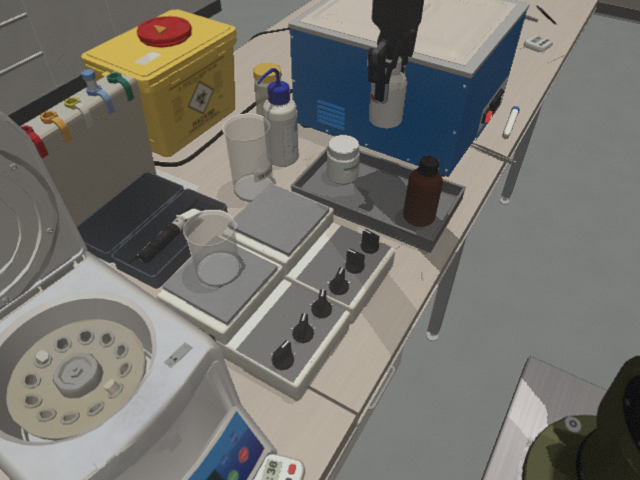

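Knob is off (theta ≈ 0.00 by line fit) and the bottle hangs upright at (387,100) in the scene view. I'll place it, then look at the tall bottle from above.

```bash
cat >> h.py <<'E'
def setdown(xy,z0,zmin):
    arm.move_straight(P(xy,z0+8),speed=120); arm.sleep(.15); f0=arm.read_state()['force'][2]; z=z0+8
    while z>zmin:
        z-=1; arm.move_straight(P(xy,z),speed=30); f=arm.read_state()['force'][2]
        if f-f0>3.5: break
    st('set %.1f df %.1f'%(z,f-f0))
E
python3 - <<'E'
from h import *
X=(510,-360)
setdown(X,52,48); ungrasp(); arm.sleep(.1); st('open')
arm.move_straight(P(X,200),speed=150)
B=np.array([416.,-353.])
arm.move_straight(P(B,225),speed=250); st()
c=cam('scene'); cv2.imwrite('pics/s3.png',c['frame'][60:300,200:520])
E
```

```text
set 51.0 df 8.7 t15.59 [ 510.4 -360.1   52.2] F [-2.2  2.1  6.2] M [ 0.28  0.35 -0.  ] w56.2
open t16.10 [ 510.  -360.    50.8] F [-0.2 -0.3  0.6] M [0.01 0.01 0.02] w85.3
 t17.78 [ 415.6 -353.   224.7] F [ 0.1  0.9 -0.2] M [ 0.   -0.08 -0.01] w85.6
```

View pics/s3.png

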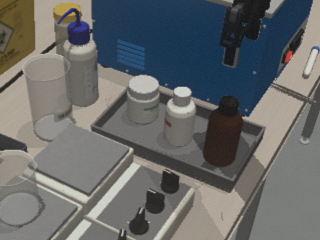

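The short bottle stands upright in the middle of the tray (crop (180,118)), with the jar and tall bottle undisturbed. Tall bottle next.

```bash
python3 - <<'E'
from h import *
B=np.array([416.,-353.])
arm.move_straight(P(B,71),speed=120); st('down')
grab(30); st('grip')
arm.move_straight(P(B,79),speed=40); st('lift')
arm.move_straight(P(B,235),speed=150)
arm.move_straight(P(PL,235),speed=200); st('above plate')
setdown(PL,71+84,71+80)
c=cam('scene')
ungrasp(); arm.sleep(.1); st('open')
arm.move_straight(P(PL,260),speed=150)
arm.move_pose(P((447,-260),240),q(np.pi/2+YAW)); st('aside')
T=pointer(); c2=cam('scene')
out=np.vstack([np.hstack([c['frame'][60:300,180:500],c2['frame'][60:300,180:500]]),np.hstack([cv2.resize(T['frame'][170:330,280:510],(400,278)),np.zeros((278,240,3),np.uint8)])])
cv2.imwrite('pics/p4.png',out)
E
```

```text
down t19.27 [ 416.6 -353.4   71.9] F [ 0.9 -0.4 -0.6] M [ 0.04 -0.07  0.02] w85.4
grip t19.62 [ 416.7 -353.    72. ] F [0.4 2.4 5.9] M [0.32 0.06 0.05] w59.7
lift t19.98 [ 415.6 -353.    78.7] F [ 0.4 -1.2 -3.2] M [-0.01 -0.03  0.01] w60.0
above plate t22.70 [ 596.4 -145.8  234.9] F [-1.1 -0.3 -3.4] M [-0.02  0.01  0.01] w60.0
set 155.0 df 6.6 t25.60 [ 597.7 -144.2  156. ] F [-0.8  0.2  4. ] M [ 0.06  0.12 -0.01] w59.7
open t26.13 [ 597.  -144.3  154.8] F [-0.6  0.5 -0.4] M [ 0.02 -0.02 -0.  ] w85.3
aside t28.65 [ 447.2 -259.7  239.8] F [ 0.4  0.3 -0.2] M [-0.02  0.03 -0.  ] w85.4
pointer n 395 mean [7.1 0.7] theta svd 0.00 mean -0.11
```

View pics/p4.png

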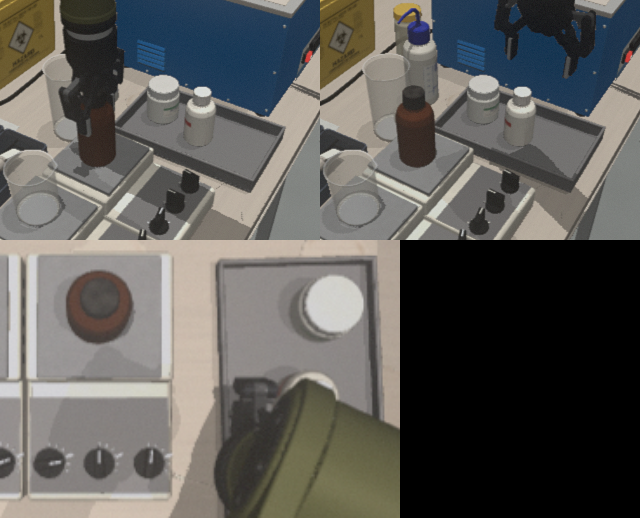

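Tall bottle stands near the plate centre, short bottle and jar stand in the tray, and the knob pointer still reads 0. Now the final turn, in two grips so the open fingers stay clear of the neighbouring knobs.

```bash
python3 - <<'E'
from h import *
T,S=cam('top'),cam('scene'); print('tall cap',*tri(T,(338.1,201.7),S,(274,152)))
psi=np.pi/2+YAW
arm.move_pose(P(KN,160),q(psi)); arm.move_straight(P(KN,57),speed=120); st('down')
grab(40); st('grip')
turn7(-0.8,3); st('turned')
ungrasp(); arm.move_straight(P(KN,110),speed=150); st('up')
turn7(np.pi/2); arm.move_straight(P(KN,110),speed=50,ori=q(YAW-.8+np.pi)); st('rot')
arm.move_straight(P(KN,57),speed=100)
grab(40); st('grip2')
turn7(-0.4,2); arm.sleep(.2); st('turned2')
print(arm.read_state()['tcp_rot'],q(YAW-1.2+np.pi))
ungrasp(); arm.sleep(.1); arm.move_straight(P(KN,160),speed=150); st('up')
arm.move_pose(P((447,-300),260),q(np.pi/2)); st('aside')
T=pointer(); c2=cam('scene')
out=np.vstack([np.hstack([c2['frame'][60:300,180:500],np.zeros((240,320,3),np.uint8)]),cv2.resize(T['frame'][170:330,280:510],(640,340))])
cv2.imwrite('pics/p5.png',out)
E
```

```text
tall cap [ 599.41644981 -145.41263103  219.8871389 ] 0.7543294944127626
down t30.48 [ 447.8 -142.5   57.7] F [-0.6 -0.1 -0.1] M [ 0.02 -0.03  0.01] w85.6
grip t31.03 [ 448.2 -142.3   57.7] F [ 2.6 -1.   2.8] M [ 0.06 -0.27  0.06] w29.2
turned t32.11 [ 447.3 -142.    57.7] F [-2.   1.   3.9] M [ 0.29  0.42 -0.01] w29.3
up t33.20 [ 447.  -142.3  109.8] F [ 0.1  0.1 -0.4] M [ 0.    0.   -0.09] w85.4
rot t34.85 [ 447.1 -142.2  110. ] F [-0.3 -0.  -1.3] M [-0.03 -0.02  0.01] w85.2
grip2 t36.21 [ 448.3 -141.4   57.4] F [ 2.9  3.1 -0.3] M [ 0.55 -0.62  0.01] w9.0
turned2 t37.02 [ 448.2 -141.3   57.4] F [0.6 0.9 1.6] M [ 0.23 -0.14  0.03] w8.8
[6.26279671e-04 5.67700922e-01 8.23234196e-01 8.53903628e-04] [0, 0.5705291398555786, 0.8212773591032774, 0]
up t38.68 [ 446.4 -142.   159.2] F [0.3 0.2 0.3] M [ 0.02  0.02 -0.  ] w85.8
aside t39.46 [ 447.1 -297.8  258.5] F [ 0.3 -0.3 -0.7] M [ 0.02 -0.03  0.02] w85.1
pointer n 493 mean [ 2.5 -6.1] theta svd 1.19 mean 1.17
```

View pics/p5.png

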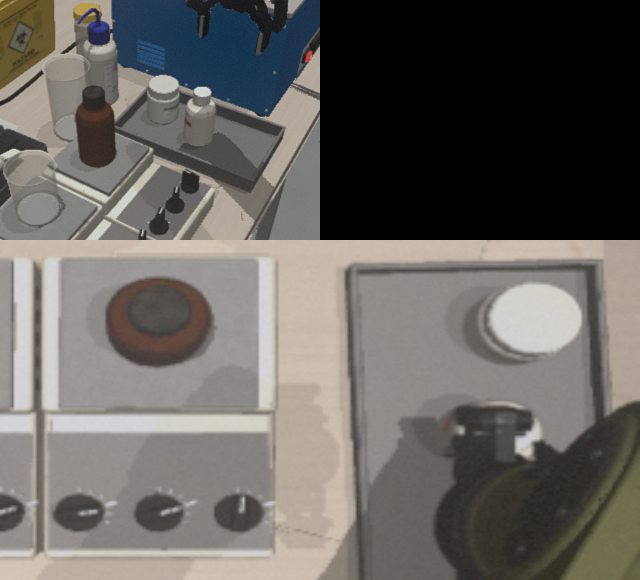

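The pointer reads 1.19 rad, at the long mark. Both bottles are upright, the jar and beaker are in place, and the gripper is clear.

```bash
python3 -c "
from h import *
st(); job.hand_in()"
```

```text
t39.56 [ 447.2 -297.1  258.6] F [ 0.1 -0.2 -1.3] M [-0.01 -0.01 -0.04] w85.2
the job is handed in; nothing more can be done
```

The job is done and handed in at 39.6 s of the 72 s allowed; the hand-in reports no verdict.

**What I did:**
1. I turned stirrer A's stirring knob to off. A is the right-hand unit.
2. I moved the short bottle to the middle of the tray.
3. I stood the tall bottle on stirrer A's plate.
4. I turned the same knob up to the long mark, using two grips so the open fingers stayed clear of the other knobs.

**Last checks:**
- **Knob:** the pointer read 0.00 rad by line fit after the first turn and again before the last one. It ended at 1.19 rad (target 1.2).
- **Tall bottle:** its cap was measured about 2.5 mm from the plate centre.
- **Bystanders:** in the last pictures both bottles were upright and released. The jar, the beaker and the other knobs looked unmoved.

**Disagreements:**
- **Heights:** the two-view heights of the bottle tops and the plate came out 2 to 5 mm below the text. I used the text's heights for the approach and felt for contact when setting the bottles down.
- **Knob position:** the scene camera's rough knob positions were about 9 mm off sideways from the top view's. I used the top view, which agreed with the plate's corners.
- **Pointer at off:** a second, cruder reading there gave -0.11 rad against 0.00. That is about a 1 mm shift of the pointer's centre, within calibration error.

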